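Stand the carving chisel in its socket

ROBOT

A 6-joint arm with a two-finger parallel gripper is mounted at the origin on the work surface. World frame = base frame: x ahead of the robot, y to its left, z up, the work surface at z = 0. Lengths are in m, angles in rad, forces in N, time in s.
With the tool pointing down it reaches from about 0.3 to 0.775 m from the base axis. Payload 14.6 kg.
Tool frame: the origin (TCP) lies on the centre line of the jaws, within the pads' length; the fingertips stand 11 mm ahead of it and the grasp point (between the pads) lies 8 mm behind it (env.tip_extent is the distance from the TCP to the fingertips, in m); z points along the fingers, y is the line along which they close (so a half turn about z gives the same grasp; the last joint's range is limited). The gripper opens to 85 mm and grips with 20 to 120 N. Pads are 22 mm wide; open, the fingers measure 114 mm over their backs; the gripper's body (76 mm by 85 mm) begins 54 mm behind the grasp point. The pads swing forward as they close: fully open they stand 13 mm farther back than shut.
Start: joints at [1.068, 0.3, 1.521, -0, 1.321, -0.067], TCP at [0.232, 0.499, 0.242] pointing down, gripper open.
Joint ranges: [-3.03, 3.03], [-0.79, 2.21], [0.23, 2.52], [-1.04, 4.18], [0, 3.07], [-2.55, 2.55]. Speed limits (rad/s): [2.22, 2.22, 2.57, 3.14, 3.14, 3.14].

INTERFACE

Orientations are given as a rotation vector (axis times angle).
In Python, from bench import env gives the robot as it stands. The module is installed in compiled form; this text tells all that it offers.
- The arm moves only by the tool send_rows, never from a script. Its argument "motion" is a list of rows, each an object of numbers: "dx", "dy", "dz": the shift along the tool's x, y, z in mm; "spin": the turn about the tool's z in rad; "jaw": the opening, from 0 (shut) to 1 (fully open). In form: [{"dx": .., "dy": .., "dz": .., "spin": .., "jaw": ..}, ...]. A call has 1 to 5 rows; each row is the pose to reach, as a shift and turn from the pose commanded when the call began, along the tool's axes at that moment; what a row does not reach only later rows make up. A row lasts 1/8 s, in which the tool goes at most 62.5 mm and 10.7 degrees, less where a joint would pass 70% of its speed; a pose out of reach is approached as far as the arm can. A call with a gripper value outside its range is refused whole. The fingers move at their own pace and stop on an object; "squeeze" is the grip in N (left out, the last holds). Time passes only in rows, so rows that repeat a pose let the fingers close. It gives the time, the measured TCP pose, the force, the opening and the grip force at its end, in the units of the state.
- env.state(): the state, without advancing time (a new reading comes with each control period).
- env.snapshot(name): name is "scene" or "top" or "wrist"; returns a dict with "color" (420x560x3 uint8, blue, green, red), "vfov" (degrees; the focal length in pixels is half the picture's height over the tangent of half this angle, whatever the lens; pixels are square), "cx", "cy" (the principal point, pixels), "origin" and "rotation" of the camera in the world; the wrist camera has in their place "hand_eye" (4x4, takes a point from camera to tool coordinates, whose origin is the TCP and whose axes are the flange's). Camera axes: x right, y down, z forward; pixel columns grow to the right and rows downward; lengths in m; the calibration is good to about 2 mm. A picture is of the moment at which its call begins: read the wrist's pose just before it. There is no depth.
- env.hand_in(): hands the job in; it is judged then, once.
The state is a dict: "time": time; "joint_positions": joint angles; "joint_vel": joint speeds; "joint_efforts": joint torques, N m; "position": TCP position; "tool_rot": TCP orientation; "force": force on the tool from outside, world axes, zero at the start; "torque": the same for the moment, N m; "grip_width": finger opening in m; "gripper_force": force on a finger pad.
Only numpy, scipy, OpenCV 4.12 (cv2) and the standard library are available. Lean on these libraries where they do the work, as an engineer would, in place of code of your own. Each camera call takes 0.05 s, during which the arm holds its last target. There are 200 camera calls.

TASK

Take the chisel that lies half under the low display stand and stand it point down in the hole of the aluminium socket block, fully home. Keep hold of it until its point touches the bottom, gently: do not drop it in or ram it. The sloping rest is there for changing your grip; leave the other things on the bench where they are.

Things in the scene. Friction and masses are not known exactly. Their poses are not given: they have to be found in the camera images.
- chisel: Chisel: straight yellow octagonal bar, 200 mm long, 16 across flats (17.3 over corners), 0.11 to 0.18 kg, balanced near mid-length; the last 12 mm is a blunt steel point tapering to 10 diameter. Origin: on the axis at the point's end; +x runs to the head. Starts lying (axis 8 mm up), point end sticking out 70 to 85 mm from under the stand; pull it out along its length about 130 mm before lifting.
- stand: Low dark wooden stand, fixed: board 200 (x) x 220 (y) mm on two legs 12 thick along its y edges, open at both x ends; 50 mm clear below, board top 62 mm; stone carving on top (to 135 mm high), 65 mm or so back from the -x edge. Origin: centre of its footprint on the table. The chisel's point end sticks out past the -x edge, 100 mm from the origin; the rest of it is under the board.
- socket: Aluminium block (fixed), 80 x 80 x 85 mm tall, one round vertical hole of 21 mm diameter in the middle of the top, 70 mm deep, with a 2 mm chamfer. Origin: centre of the underside, z up.
- socket_mouth (a point): Centre of the socket hole's mouth, on the block's top, 85 mm above the table.
- socket_floor (a point): Centre of the bottom of the socket hole, 15 mm above the table.
- rest: Sloping rest, fixed: base plate 190 (x) x 70 (y) x 8 mm, foot plate and blue V saddle on a post. It holds the chisel at 45 degrees in its x-z plane, point low at the -x end, head up towards +x. The V (90 degrees, open upwards, 40 mm wide at the top) carries the bar from 70 to 115 mm from the point; below and above that the bar is free to grip. Origin: centre of the base's underside, z up.
- chisel_head (a point): Middle of the flat head end of the chisel (red band), 200 mm from the point along its +x.
- rest_foot (a point): On the rest's foot plate (30 mm high along its slope, 32 wide): where the middle of the chisel's point ends up when the bar lies in the V. In the rest's frame at x = -70, z = 24 mm; the bar's axis runs from here along (+x, +z) at 45 degrees.
- jar: Amber jar with a cap, 60 diameter, 85 tall; bystander. Origin: middle of its underside.
- offcut: Terracotta-coloured sandstone offcut, 90 x 60 x 58 mm; bystander. Origin: underside centre.
- knife: Putty knife lying flat; bystander. Origin: middle of its underside.
- bowl: White bowl, 120 diameter, 50 tall; bystander. Origin: middle of its underside.
- brush: Brush lying flat; bystander. Origin: middle of its underside.
- chip: Small red-brown stone chip, 45 x 35 x 22 mm; bystander. Origin: underside centre.
- mug: Blue mug, 76 diameter, 90 tall; bystander. Origin: middle of its underside.
Mind the look-alikes: they are no part of the job. What is meant by the chisel is not purple, and is the smaller of those in its own colour.

How it is judged:
On the way:
1. the chisel's point is down on the floor of the hole (within 5 mm) with the bar upright, head up, while the fingers still hold it (z of chisel in the frame of socket_floor below 0.005 m and horizontal distance between chisel and socket_floor below 0.01 m and angle between chisel's own x axis and vertical below 0.13 rad and contact force between the fingers and chisel above 0.5 N), for 0.1 s.
At the end, for the whole second after the job is handed in: The chisel stands at rest in the socket hole, head up, its point within 5 mm of the floor of the hole and within 10 mm of its centre line, its bar within 0.13 rad of vertical, released (z of chisel in the frame of socket_floor below 0.005 m and horizontal distance between chisel and socket_floor below 0.01 m and angle between chisel's own x axis and vertical below 0.13 rad and linear speed of chisel below 0.02 m/s); the robot touches nothing.
It fails at once if the chisel is pressed on the socket block with more than 50 N (contact force between chisel and socket above 50 N).
It fails at once if a bystander is moved more than 40 mm (distance of any of jar, offcut, knife, bowl, brush, chip, mug from where it was at the start of the episode above 0.04 m).
It also fails if it takes over 67 s, if anything falls off the work surface, if the arm or the gripper's body presses on something with over 40 N, if the wrist force passes 120 N, or if a joint passes its speed limit or range.

## Working session

There is one attempt and no reset: what is moved stays moved. The work goes in short steps, Python scripts to look and compute and a tool call to move; the robot and the scene stay as the last step left them, time stands still between calls to the robot, and variables do not carry over. Pictures are saved under pics/ and viewed, at most 13 in all, crops included, and the job is handed in when it is done.

Besides the shell and the picture viewer there is one more tool, called after ">>>" by a JSON object that holds its "api" and its "payload", one argument or row to a line. send_rows: Moves the arm, as the interface text tells. Its arguments: {"type":"object","properties":{"motion":{"type":"array","items":{"type":"object","properties":{"dx":{"type":"number"},"dy":{"type":"number"},"dz":{"type":"number"},"spin":{"type":"number"},"jaw":{"type":"number"}}}},"squeeze":{"type":"number"}},"required":["motion"]}

```bash
mkdir -p pics; cat > h.py <<'E'
import numpy as np, cv2
from scipy.spatial.transform import Rotation as R
from bench import env
def snap(n):
    s=env.state(); d=env.snapshot(n)
    if 'hand_eye' in d:
        T=np.eye(4);T[:3,:3]=R.from_rotvec(s['tool_rot']).as_matrix();T[:3,3]=s['position']
        M=T@np.array(d['hand_eye']); d['origin'],d['rotation']=M[:3,3],M[:3,:3]
    d['f']=d['color'].shape[0]/2/np.tan(np.radians(d['vfov'])/2)
    return d
def ray(d,u,v):
    r=np.array(d['rotation'])@np.array([(u-d['cx'])/d['f'],(v-d['cy'])/d['f'],1]); return np.array(d['origin']),r
def onz(d,u,v,z):
    o,r=ray(d,u,v); return o+r*(z-o[2])/r[2]
def two(d1,p1,d2,p2):
    o1,r1=ray(d1,*p1);o2,r2=ray(d2,*p2)
    t=np.linalg.lstsq(np.c_[r1,-r2],o2-o1,rcond=None)[0]
    a,b=o1+r1*t[0],o2+r2*t[1]; return (a+b)/2,np.linalg.norm(a-b)
def proj(d,P):
    c=np.array(d['rotation']).T@(np.asarray(P)-d['origin']); return c[0]/c[2]*d['f']+d['cx'],c[1]/c[2]*d['f']+d['cy']
E
python3 - <<'E'
from h import *
import pickle
for n in ['scene','top','wrist']:
    d=snap(n); cv2.imwrite(f'pics/{n}0.png',d['color']); print(n,d['f'],d['origin'],np.round(d['rotation'],3).tolist()); pickle.dump(d,open(n+'0.pkl','wb'))
print(env.state(),env.tip_extent)
E
```

```text
scene 519.2872187762404 [ 1.15447586 -0.39464672  1.25955504] [-2.25, -1.35, 0.373]
top 519.7908475797581 [ 0.29318365 -0.0121828   1.66896932] [-2.171, 2.114, -0.171]
wrist 330.2355633123219 [0.16810006 0.52881942 0.37376064] [[0.422, 0.871, 0.252], [0.907, -0.405, -0.119], [-0.001, 0.279, -0.96]]
{'time': 0.15, 'joint_positions': array([ 1.06840952e+00,  3.00358225e-01,  1.52145549e+00,  2.75070666e-05,
        1.32072001e+00, -6.66073228e-02]), 'joint_vel': array([ 0.0014757 , -0.00075098, -0.0027459 , -0.00059721, -0.00081388,
       -0.00077736]), 'joint_efforts': array([-6.06933936e-04, -5.43666136e+01, -3.61886251e+01, -8.19036700e-05,
        3.16617115e-03, -2.56412193e-06]), 'position': array([0.23207874, 0.49844023, 0.24183636]), 'tool_rot': array([-6.79065047e-01, -3.06702671e+00,  1.40693924e-03]), 'force': array([-0.46365921, -0.1752009 , -1.13957142]), 'torque': array([-0.02869999, -0.06390089,  0.06524495]), 'gripper_force': 0.0, 'grip_width': 0.08548177546997511} 0.011
```

View pics/scene0.png

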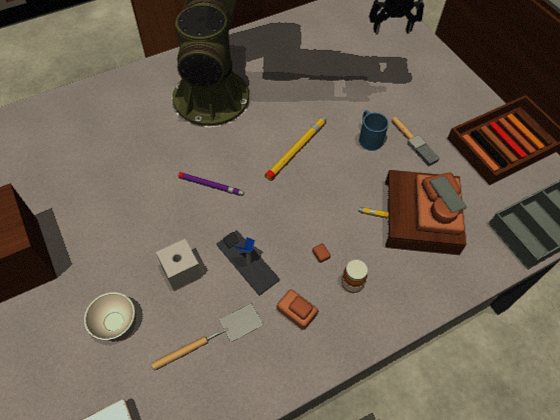

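View pics/top0.png

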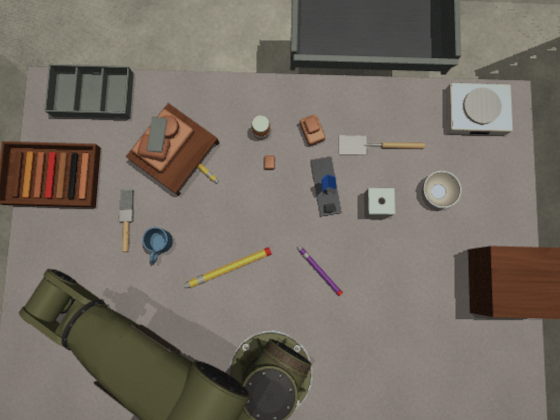

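The scene view shows the small yellow chisel poking out of the stand at about (375,212). The socket hole is near (178,258) and the blue V of the rest near (247,243). In the top view the chisel is at (207,173), the socket hole at (381,201) and the rest's V at (328,184). The large yellow bar and the purple one are look-alikes.

```bash
cat >> h.py <<'E'
_s=snap
def snap(n):
    d=_s(n); r=np.array(d['rotation']); 
    if r.shape==(3,): d['rotation']=R.from_rotvec(r).as_matrix()
    return d
def blob(d,lo,hi,near,rad=60):
    m=cv2.inRange(cv2.cvtColor(d['color'],cv2.COLOR_BGR2HSV),np.array(lo),np.array(hi))
    k=np.zeros_like(m); cv2.circle(k,(int(near[0]),int(near[1])),rad,255,-1); m&=k
    n,l,s,c=cv2.connectedComponentsWithStats(m)
    if n<2: return None
    i=1+np.argmax(s[1:,4]); q=np.argwhere(l==i)[:,::-1].astype(float)
    return q,c[i],s[i,4]
Y=((20,110,90),(35,255,255)); BLU=((105,120,40),(125,255,255)); RED=((0,170,90),(6,255,255))
E
python3 - <<'E'
from h import *
t=snap('top'); s=snap('scene')
for nm,c,pt,ps in [('chisel',Y,(207,173),(375,212)),('V',BLU,(328,184),(247,243))]:
    a=blob(t,*c,pt,25); b=blob(s,*c,ps,22)
    print(nm,a[1:],b[1:],a[0].min(0),a[0].max(0),b[0].min(0),b[0].max(0)); print(two(t,a[1],s,b[1]), onz(t,*a[1],.012))
# dark hole
for d,p in((t,(381,201)),(s,(178,258))):
    a=blob(d,(0,0,0),(180,255,70),p,9); print('hole',a[1:]); d['h']=a[1]
print(two(t,t['h'],s,s['h']),onz(t,*t['h'],.085))
for n,c in (('t',t['color'][110:260,130:420]),('s',s['color'][170:300,140:430])): cv2.imwrite(f'pics/c{n}.png',cv2.resize(c,None,fx=2.7,fy=2.7,interpolation=2))
a=cv2.imread('pics/ct.png');b=cv2.imread('pics/cs.png');cv2.imwrite('pics/c.png',cv2.resize(np.vstack([a[:,:783],b[:,:783]]),None,fx=.78,fy=.78))
E
```

```text
chisel (array([202.56140351, 168.57894737]), np.int32(57)) (array([381.05333333, 212.93333333]), np.int32(75)) [198. 164.] [208. 174.] [374. 210.] [388. 216.]
(array([0.63595973, 0.23776361, 0.00930703]), np.float64(0.0012543290585522277)) [0.63573497 0.23790925 0.012     ]
V (array([328.19428571, 181.92571429]), np.int32(175)) (array([246.44594595, 245.43243243]), np.int32(148)) [322. 175.] [335. 190.] [233. 238.] [254. 251.]
(array([ 0.58891747, -0.16193652,  0.09038674]), np.float64(0.0035171092554171627)) [ 0.60286021 -0.17106294  0.012     ]
hole (array([381.25, 200.75]), np.int32(20))
hole (array([176.27027027, 257.75675676]), np.int32(37))
(array([ 0.5349781 , -0.32909875,  0.08270704]), np.float64(0.0004696952972663894)) [ 0.53470563 -0.32841686  0.085     ]
```

View pics/c.png

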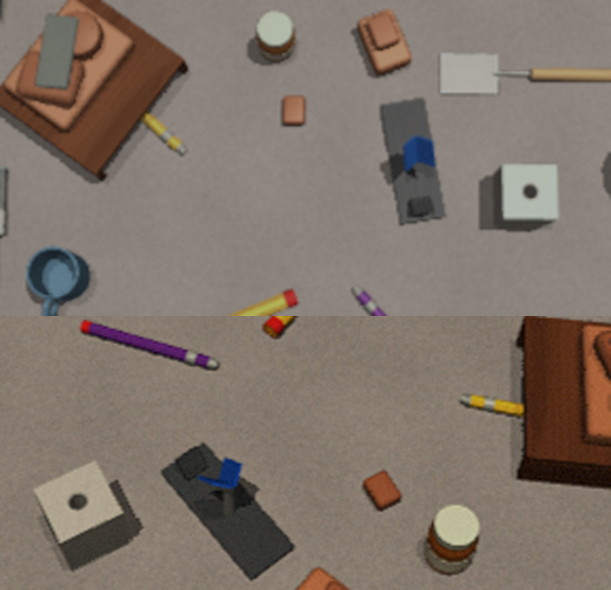

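The crops show the chisel's point end leaving the stand, with the head to the upper left. The rest's dark foot is on the robot side of its blue V, and the socket hole is clear. I'll move the wrist camera over the chisel.

>>> {"api": "send_rows", "payload": {
  "motion": [
    {"dx":-60,"dy":-9,"spin":-0.18,"jaw":1},
    {"dx":-120,"dy":-18,"spin":-0.36,"jaw":1},
    {"dx":-180,"dy":-27,"spin":-0.54,"jaw":1},
    {"dx":-240,"dy":-36,"spin":-0.72,"jaw":1},
    {"dx":-300,"dy":-45,"spin":-0.9,"jaw":1}
  ]
}}

```text
validation failed for argument at $.mo...
```

```bash
cat >> h.py <<'E'
def rel(P,yaw):
    """rows' numbers (mm, rad) from the measured pose to world P with tool x at yaw (deg)"""
    s=env.state(); M=R.from_rotvec(s['tool_rot']).as_matrix()
    d=M.T@(np.asarray(P)-s['position'])*1000
    y0=np.degrees(np.arctan2(M[1,0],M[0,0])); sp=-np.radians((yaw-y0+180)%360-180)
    print('t %.2f pos'%s['time'],s['position'].round(4),'yaw %.1f'%y0,'tilt %.3f'%np.arccos(-M[2,2]),'-> dx,dy,dz',d.round(1),'spin %.3f'%sp,'j6 %.2f'%s['joint_positions'][5],'F',s['force'].round(1),'w %.4f g %.1f'%(s['grip_width'],s['gripper_force']))
E
python3 -c "
from h import *
rel([.61,.215,.25],225)"
```

```text
t 0.25 pos [0.2321 0.4985 0.242 ] yaw 155.0 tilt 0.001 -> dx,dy,dz [-462.2  -97.5   -7.9] spin -1.221 j6 -0.07 F [0.5 0.7 0.1] w 0.0856 g 0.0
```

>>> {"api": "send_rows", "payload": {
  "motion": [
    {"dx":-60,"dy":-12,"dz":0,"spin":-0.18,"jaw":1},
    {"dx":-120,"dy":-25,"dz":0,"spin":-0.36,"jaw":1},
    {"dx":-180,"dy":-38,"dz":0,"spin":-0.54,"jaw":1},
    {"dx":-240,"dy":-50,"dz":0,"spin":-0.72,"jaw":1},
    {"dx":-300,"dy":-63,"dz":0,"spin":-0.9,"jaw":1}
  ]
}}

```text
time: 0.88
position: [0.4633, 0.3257, 0.2423]
tool_rot: [-0.666, 3.07, 0.0]
force: [0.6, 0.8, -0.1]
grip_width: 0.0856
gripper_force: 0.0
```

```bash
python3 -c "
from h import *
rel([.61,.215,.25],225)"
```

```text
t 0.88 pos [0.4633 0.3257 0.2423] yaw -155.5 tilt 0.000 -> dx,dy,dz [ -87.7 -161.5   -7.6] spin -0.358 j6 -1.45 F [ 0.6  0.8 -0.1] w 0.0856 g 0.0
```

>>> {"api": "send_rows", "payload": {
  "motion": [
    {"dx":-28,"dy":-48,"dz":0,"spin":-0.12,"jaw":1},
    {"dx":-56,"dy":-96,"dz":0,"spin":-0.24,"jaw":1},
    {"dx":-80,"dy":-145,"dz":0,"spin":-0.34,"jaw":1},
    {"dx":-80,"dy":-145,"dz":0,"spin":-0.34,"jaw":1},
    {"dx":-80,"dy":-145,"dz":0,"spin":-0.34,"jaw":1}
  ]
}}

```text
time: 1.5
position: [0.5939, 0.2276, 0.242]
tool_rot: [1.166, -2.917, -0.0]
force: [-0.8, 0.2, 0.9]
grip_width: 0.0855
gripper_force: 0.0
```

```bash
python3 - <<'E'
from h import *
import pickle
d=snap('wrist'); rel([.61,.215,.25],225); cv2.imwrite('pics/w1.png',d['color']); pickle.dump(d,open('w1.pkl','wb'))
print(proj(d,[.636,.238,.009]))
E
```

```text
t 1.55 pos [0.5937 0.2281 0.2423] yaw -136.4 tilt 0.000 -> dx,dy,dz [ -2.8 -20.8  -7.7] spin -0.024 j6 -2.02 F [0.8 1.1 0.3] w 0.0854 g 0.0
(np.float64(261.83024612462174), np.float64(210.79379506994562))
```

View pics/w1.png

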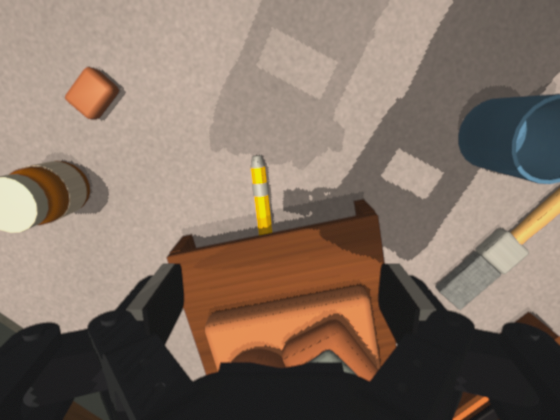

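The wrist view shows the chisel from its point at (258,157) to the board edge at (266,232). The jar is at left (30,195) and the chip at (92,93), both clear of the pull line, which runs up the image.

```bash
cat >> h.py <<'E'
def bar(d,near,rad,z,lo=Y):
    q,c,n=blob(d,*lo,near,rad)
    m=cv2.inRange(cv2.cvtColor(d['color'],cv2.COLOR_BGR2HSV),*map(np.array,lo)); 
    k=np.zeros_like(m); cv2.circle(k,tuple(map(int,near)),rad,255,-1); q=np.argwhere((m&k)>0)[:,::-1].astype(float)
    w=np.array([onz(d,*p,z)[:2] for p in q]); c=w.mean(0); v=np.linalg.svd(w-c)[2][0]
    s=(w-c)@v; return c,v,s.min(),s.max(),q
E
python3 - <<'E'
from h import *
import pickle
d=pickle.load(open('w1.pkl','rb'))
c,v,a,b,q=bar(d,(262,195),42,.010)
if v[0]>0: v=-v; a,b=-b,-a
tip=onz(d,258,156,.008); print('c',c,'dir to point',v,'yaw',np.degrees(np.arctan2(v[1],v[0])),'yellow end',c+v*b,c+v*a,'tip',tip, 'tip along',(tip[:2]-c)@v,'off',np.cross(v,tip[:2]-c))
e=onz(d,266,232,.062);print('board edge top',e,'protrusion',(tip[:2]-e[:2])@v)
g=(c+v*((tip[:2]-c)@v-.033)); print('grip',g); rel([*g,.08],np.degrees(np.arctan2(v[1],v[0])))
print('jar,chip approx',onz(d,15,205,.085),onz(d,92,93,.02))
E
```

```text
c [0.62879986 0.23110433] dir to point [-0.6572313  -0.75368894] yaw -131.08905615133588 yellow end [0.60145739 0.19974898] [0.65370292 0.25966225] tip [0.59282359 0.19239408 0.008     ] tip along 0.052820217193147855 off -0.0016733302399434373
board edge top [0.63592664 0.247532   0.062     ] protrusion 0.06988551144294249
grip [0.61577339 0.21616605]
t 1.55 pos [0.5937 0.2281 0.2423] yaw -136.4 tilt 0.000 -> dx,dy,dz [ -7.8 -23.9 162.3] spin -0.092 j6 -2.02 F [0.8 1.1 0.3] w 0.0854 g 0.0
jar,chip approx [0.7669632  0.05969052 0.085     ] [0.66022268 0.0272676  0.02      ]<stdin>:6: DeprecationWarning: Arrays of 2-dimensional vectors are deprecated. Use arrays of 3-dimensional vectors instead. (deprecated in NumPy 2.0)
```

>>> {"api": "send_rows", "payload": {
  "motion": [
    {"dx":-4,"dy":-12,"dz":50,"spin":-0.05,"jaw":1},
    {"dx":-8,"dy":-24,"dz":100,"spin":-0.09,"jaw":1},
    {"dx":-8,"dy":-24,"dz":130,"spin":-0.09,"jaw":1},
    {"dx":-8,"dy":-24,"dz":140,"spin":-0.09,"jaw":1},
    {"dx":-8,"dy":-24,"dz":140,"spin":-0.09,"jaw":1}
  ]
}}

```text
time: 2.17
position: [0.6164, 0.2163, 0.103]
tool_rot: [-1.298, 2.86, -0.0]
force: [0.7, -0.0, 0.9]
grip_width: 0.0853
gripper_force: 0.0
```

```bash
python3 - <<'E'
from h import *
import pickle
e=pickle.load(open('w1.pkl','rb')); d=snap('wrist'); cv2.imwrite('pics/w2.png',d['color'])
nr=proj(d,[.6288,.2311,.01]); print(nr, proj(d,[.5928,.1924,.008]))
def nearend(d,near,rad): # farthest visible (point-side) yellow pixel = lowest row
    c,v,a,b,q=bar(d,near,rad,.010); r=q[:,1].min(); return (q[q[:,1]<=r+1][:,0].mean(), r-.5),(c,v,a,b)
p2,B=nearend(d,nr,110); p1,A=nearend(e,(262,195),42)
print(p1,p2,'yellow/steel junction',two(e,p1,d,p2)); c,v,a,b=B; v=v if v[0]<0 else -v
print(A,B,'yaw',np.degrees(np.arctan2(v[1],v[0])))
J=two(e,p1,d,p2)[0][:2]; J=c+v*((J-c)@v)
rel([*(J-v*.021),.014],np.degrees(np.arctan2(v[1],v[0])))
E
```

```text
(np.float64(281.15964022092885), np.float64(240.95711698341785)) (np.float64(283.5229386314916), np.float64(168.56635844573702))
(np.float64(262.42857142857144), np.float64(165.5)) (np.float64(281.82142857142856), np.float64(185.5)) yellow/steel junction (array([ 0.603528  ,  0.20515479, -0.0209674 ]), np.float64(0.004073203059798174))
(array([0.62879986, 0.23110433]), array([0.6572313 , 0.75368894]), np.float64(-0.04160250422167021), np.float64(0.0378908540029292)) (array([0.63213402, 0.23455095]), array([0.65983121, 0.75141385]), np.float64(-0.04576907357050777), np.float64(0.04402821202899416)) yaw -131.2870012014984
t 2.23 pos [0.6168 0.2162 0.1038] yaw -131.2 tilt 0.002 -> dx,dy,dz [-3.7  0.7 89.8] spin 0.002 j6 -2.14 F [-1.  -0.3 -0.3] w 0.0852 g 0.0
```

View pics/w2.png

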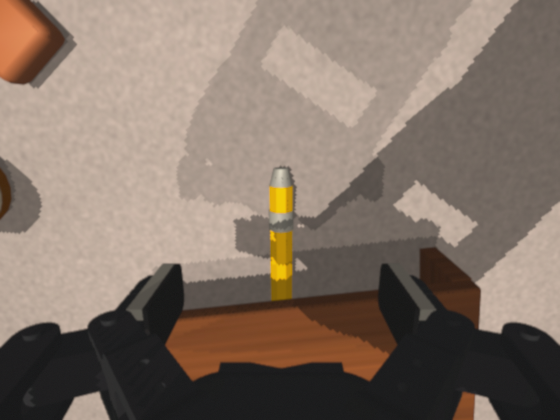

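The wrist view shows the point tip at (282,167) and the bar at column 282, centred between the fingers. It matches the prediction for an axis 8 mm up. I'll descend.

>>> {"api": "send_rows", "payload": {
  "motion": [
    {"dx":0,"dy":0,"dz":45,"spin":0,"jaw":1},
    {"dx":0,"dy":0,"dz":75,"spin":0,"jaw":0.7},
    {"dx":0,"dy":0,"dz":88,"spin":0,"jaw":0.4},
    {"dx":0,"dy":0,"dz":88,"spin":0,"jaw":0.35},
    {"dx":0,"dy":0,"dz":88,"spin":0,"jaw":0.35}
  ],
  "squeeze": 30
}}

```text
time: 2.85
position: [0.6175, 0.2159, 0.0162]
tool_rot: [-1.296, 2.859, -0.001]
force: [0.4, -0.4, -0.1]
grip_width: 0.0299
gripper_force: 0.0
```

>>> {"api": "send_rows", "payload": {
  "motion": [
    {"dx":0,"dy":0,"dz":0,"spin":0,"jaw":0.25},
    {"dx":0,"dy":0,"dz":0,"spin":0,"jaw":0.1},
    {"dx":0,"dy":0,"dz":0,"spin":0,"jaw":0},
    {"dx":0,"dy":0,"dz":0,"spin":0,"jaw":0}
  ],
  "squeeze": 30
}}

```text
time: 3.35
position: [0.6172, 0.2157, 0.0155]
tool_rot: [-1.297, 2.86, -0.0]
force: [-0.9, 0.2, 6.8]
grip_width: 0.0147
gripper_force: 30.8
```

>>> {"api": "send_rows", "payload": {
  "motion": [
    {"dx":20,"dy":0,"dz":-2,"spin":0,"jaw":0},
    {"dx":50,"dy":0,"dz":-2,"spin":0,"jaw":0},
    {"dx":85,"dy":0,"dz":-2,"spin":0,"jaw":0},
    {"dx":120,"dy":0,"dz":-2,"spin":0,"jaw":0},
    {"dx":150,"dy":0,"dz":-2,"spin":0,"jaw":0}
  ],
  "squeeze": 40
}}

```text
time: 3.98
position: [0.517, 0.1018, 0.0165]
tool_rot: [-1.297, 2.861, -0.0]
force: [0.3, 0.5, -1.3]
grip_width: 0.0145
gripper_force: 40.1
```

>>> {"api": "send_rows", "payload": {
  "motion": [
    {"dx":0,"dy":0,"dz":-20,"spin":0,"jaw":0},
    {"dx":0,"dy":0,"dz":-60,"spin":0,"jaw":0},
    {"dx":0,"dy":0,"dz":-110,"spin":0,"jaw":0},
    {"dx":0,"dy":0,"dz":-150,"spin":0,"jaw":0},
    {"dx":0,"dy":0,"dz":-150,"spin":0,"jaw":0}
  ],
  "squeeze": 40
}}

```text
time: 4.6
position: [0.5189, 0.1028, 0.1694]
tool_rot: [-1.295, 2.856, -0.003]
force: [0.0, 0.6, -1.5]
grip_width: 0.0146
gripper_force: 40.1
```

```bash
python3 - <<'E'
from h import *
rel([.55,-.15,.2],-170)
s=snap('scene'); cv2.imwrite('pics/s1.png',s['color'])
t=snap('top')
m=np.hstack([s['color'][120:300,150:500],t['color'][90:270,140:420]]); cv2.imwrite('pics/m1.png',cv2.resize(m,(788,225)))
E
```

```text
t 4.60 pos [0.5189 0.1028 0.1694] yaw -131.2 tilt 0.006 -> dx,dy,dz [ 169.6 -190.1  -30.6] spin 0.677 j6 -2.30 F [ 0.   0.6 -1.5] w 0.0146 g 40.1
```

View pics/m1.png

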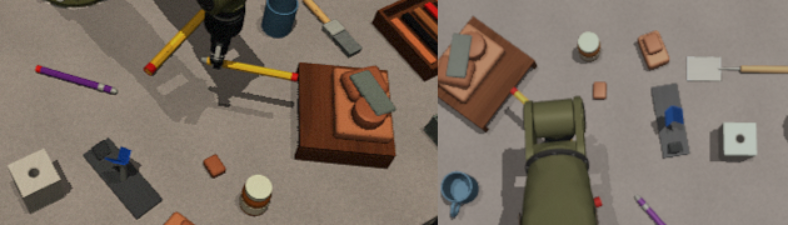

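The views show the chisel clear of the stand and held near its point, roughly level. The rest, socket and bystanders are where they were. Next I'll view the rest with the wrist camera.

```bash
python3 -c "
from h import *
rel([.65,-.16,.26],-173)"
```

```text
t 4.70 pos [0.5175 0.1026 0.1659] yaw -131.2 tilt 0.000 -> dx,dy,dz [ 110.3 -272.7  -94.1] spin 0.729 j6 -2.30 F [-0.2 -1.2 -1.7] w 0.0142 g 40.1
```

>>> {"api": "send_rows", "payload": {
  "motion": [
    {"dx":15,"dy":-35,"dz":-30,"spin":0.1,"jaw":0},
    {"dx":35,"dy":-80,"dz":-55,"spin":0.22,"jaw":0},
    {"dx":55,"dy":-130,"dz":-80,"spin":0.36,"jaw":0},
    {"dx":75,"dy":-180,"dz":-94,"spin":0.5,"jaw":0},
    {"dx":95,"dy":-230,"dz":-94,"spin":0.62,"jaw":0}
  ]
}}

```text
time: 5.32
position: [0.6288, -0.122, 0.2597]
tool_rot: [0.356, -3.121, -0.0]
force: [0.3, 1.7, -1.4]
grip_width: 0.0148
gripper_force: 40.1
```

```bash
python3 -c "
from h import *
rel([.65,-.16,.26],-173)"
```

```text
t 5.33 pos [ 0.6288 -0.122   0.2597] yaw -167.0 tilt 0.001 -> dx,dy,dz [-12.  -41.8  -0.3] spin 0.105 j6 -2.05 F [ 0.3  1.7 -1.4] w 0.0148 g 40.1
```

>>> {"api": "send_rows", "payload": {
  "motion": [
    {"dx":-10,"dy":-30,"dz":0,"spin":0.1,"jaw":0},
    {"dx":-10,"dy":-30,"dz":0,"spin":0.1,"jaw":0},
    {"dx":-10,"dy":-30,"dz":0,"spin":0.1,"jaw":0}
  ]
}}

```text
time: 5.7
position: [0.6445, -0.1467, 0.2588]
tool_rot: [0.208, -3.132, -0.001]
force: [-0.9, 0.3, -1.7]
grip_width: 0.0145
gripper_force: 40.1
```

```bash
python3 - <<'E'
from h import *
import pickle
d=snap('wrist'); rel([.65,-.16,.26],-173); cv2.imwrite('pics/w3.png',d['color']); pickle.dump(d,open('w3.pkl','wb'))
print(d['origin'],proj(d,[.589,-.162,.09]))
E
```

```text
t 5.75 pos [ 0.6446 -0.1464  0.2594] yaw -172.4 tilt 0.002 -> dx,dy,dz [ -3.6 -14.2  -0.6] spin 0.011 j6 -1.98 F [-0.3  0.9 -0.8] w 0.0146 g 40.1
[ 0.57476354 -0.15579064  0.39095044] (np.float64(271.27690240649105), np.float64(129.38473234495012))
```

View pics/w3.png

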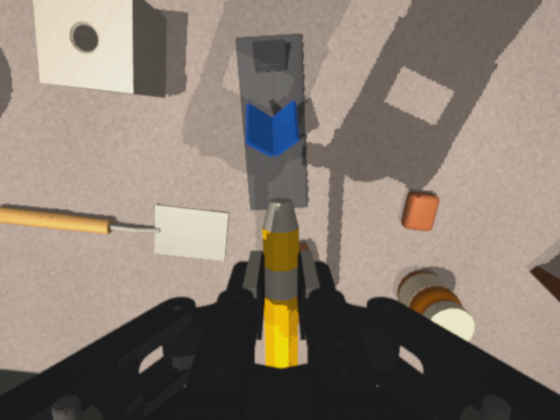

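The wrist view shows:
- the rest's base corners at about (237,37), (302,33), (307,205) and (250,208)
- the V rim corners at (246,103), (298,101), (248,145) and (299,140)
- the foot plate at (270,52)
- the socket hole at (85,38)
- the chisel centred in the fingers

```bash
cat > pose.py <<'E'
from h import *
import pickle
d=pickle.load(open('w3.pkl','rb'))
g=cv2.cvtColor(d['color'],cv2.COLOR_BGR2HSV)
# sub-pixel-ish base edges: rows where base borders plain table
L=[onz(d,*p,.008)[:2] for p in [(237,37),(302,33),(307,205),(250,208)]]
print(np.round(L,4)); print('sides',[np.linalg.norm(L[i]-L[(i+1)%4]).round(4) for i in range(4)])
c=np.mean(L,0); ax=(L[2]-L[1])+(L[3]-L[0]); ax/=np.linalg.norm(ax); print('c',c,'yaw +x',np.degrees(np.arctan2(ax[1],ax[0])), [np.degrees(np.arctan2(*(L[i]-L[j])[::-1])) for i,j in((2,1),(3,0))])
q,_,n=blob(d,*BLU,(272,130),45); print(n,q.min(0),q.max(0), [q[q[:,1]==r][:,0][[0,-1]].tolist() for r in (106,115,125,135,142)])
V=[onz(d,*p,z)[:2] for p,z in [((246,103),.0797),((298,101),.0797),((299,140),.1115),((248,145),.1115)]]
print(np.round(V,4),'sides',[np.linalg.norm(V[i]-V[(i+1)%4]).round(4) for i in range(4)])
v=(V[2]+V[3]-V[0]-V[1]); print('V yaw',np.degrees(np.arctan2(v[1],v[0])))
n_=np.array([-ax[1],ax[0]])
for P in V: print('in rest frame',((P-c)@ax).round(4),((P-c)@n_).round(4))
f=onz(d,270,52,.03); print('foot',(f[:2]-c)@ax,(f[:2]-c)@n_)
print('hole',onz(d,85,38,.085))
E
python3 pose.py; python3 - <<'E'
from h import *
import pickle
d=pickle.load(open('w3.pkl','rb'))
t=snap('top');a=blob(t,(0,0,0),(180,255,70),(381,201),9)
s=snap('scene');b=blob(s,(0,0,0),(180,255,70),(176,258),9)
h=blob(d,(0,0,0),(180,255,80),(85,38),18); print(h[1:],onz(d,*h[1],.085)); print(a[1],two(t,a[1],d,h[1]),two(s,b[1],d,h[1]))
v=blob(t,*BLU,(328,184),25)[1]; w=blob(d,*BLU,(272,130),45)[1]; print('V height',two(t,v,d,w))
E
```

```text
[[ 0.504  -0.2111]
 [ 0.4912 -0.144 ]
 [ 0.675  -0.1101]
 [ 0.6878 -0.1776]]
sides [np.float64(0.0683), np.float64(0.1869), np.float64(0.0687), np.float64(0.1868)]
c [ 0.5895199  -0.16071399] yaw +x 10.390913290069381 [np.float64(10.467305409364588), np.float64(10.314483325912068)]
2200 [246. 101.] [299. 156.] [[246.0, 295.0], [246.0, 297.0], [246.0, 297.0], [246.0, 298.0], [246.0, 296.0]]
[[ 0.5696 -0.1876]
 [ 0.5617 -0.1415]
 [ 0.5935 -0.1377]
 [ 0.6031 -0.1792]] sides [np.float64(0.0467), np.float64(0.0319), np.float64(0.0427), np.float64(0.0345)]
V yaw 10.630078356605857
in rest frame -0.0244 -0.0228
in rest frame -0.0239 0.0239
in rest frame 0.008 0.022
in rest frame 0.01 -0.0207
foot -0.07347127230267272 8.459731385483897e-05
hole [ 0.53588015 -0.32623729  0.085     ]
(array([84.3030303 , 39.29292929]), np.int32(99)) [ 0.53695338 -0.32684656  0.085     ]
[381.27777778 200.83333333] (array([ 0.5358083 , -0.33008552,  0.0785909 ]), np.float64(0.0009518494468967329)) (array([ 0.53503324, -0.33058905,  0.08043955]), np.float64(0.0033096393905561253))Traceback (most recent call last):
  File "<stdin>", line 7, in <module>
TypeError: 'NoneType' object is not subscriptable
```

```bash
cat >> h.py <<'E'
RC=np.array([.5895,-.1607]); RY=np.radians(10.45)
def rest(x,z,y=0.0): c,s=np.cos(RY),np.sin(RY); return np.array([RC[0]+c*x-s*y,RC[1]+s*x+c*y,z])
E
python3 - <<'E'
from h import *
st=env.state(); T=R.from_rotvec(st['tool_rot']).as_matrix(); p=st['position']
d=snap('wrist'); 
for z in (-.008,0): 
    P=onz(d,281,200,p[2]+z); print('tip in tool',(T.T@(P-p)*1000).round(1))
s=snap('scene'); u=proj(s,p-T[:,0]*.167+np.array([0,0,-.008])); print('pred head',u)
a=blob(s,*RED,u,40); print(a[1:]) 
# intersect ray with vertical plane y_tool=0
o,r=ray(s,*a[1]); n=T[:,1]; Q=o+r*((p-o)@n)/(r@n); print('head in tool',(T.T@(Q-p)*1000).round(1))
rel(rest(-.0667,.150),-169.55); rel(rest(-.0667,.1165),-169.55)
cv2.imwrite('pics/s2.png',s['color'])
E
```

```text
tip in tool [34.   0.5  8. ]
tip in tool [36.1  0.5  0. ]
pred head (np.float64(306.4129286056627), np.float64(285.4725023035998))
(array([303.81395349, 282.65116279]), np.int32(43))
head in tool [-158.3    0.     9.8]
t 5.95 pos [ 0.6447 -0.1465  0.2605] yaw -172.4 tilt 0.000 -> dx,dy,dz [123.3 -10.1 110.5] spin -0.050 j6 -1.98 F [ 0.4  0.4 -1.4] w 0.0147 g 40.1
t 5.95 pos [ 0.6447 -0.1465  0.2605] yaw -172.4 tilt 0.000 -> dx,dy,dz [123.3 -10.  144. ] spin -0.050 j6 -1.98 F [ 0.4  0.4 -1.4] w 0.0147 g 40.1
```

>>> {"api": "send_rows", "payload": {
  "motion": [
    {"dx":40,"dy":-3,"dz":20,"spin":-0.02,"jaw":0},
    {"dx":80,"dy":-7,"dz":50,"spin":-0.04,"jaw":0},
    {"dx":115,"dy":-10,"dz":85,"spin":-0.05,"jaw":0},
    {"dx":123,"dy":-10,"dz":110,"spin":-0.05,"jaw":0},
    {"dx":123,"dy":-10,"dz":110,"spin":-0.05,"jaw":0}
  ],
  "squeeze": 30
}}

```text
time: 6.58
position: [0.5234, -0.1729, 0.1495]
tool_rot: [0.284, -3.127, -0.002]
force: [-0.2, 0.2, -1.0]
grip_width: 0.0144
gripper_force: 40.1
```

```bash
python3 - <<'E'
from h import *
for th in (0,15,30,40,45):
    a=np.radians(th); print(th,end=' '); rel(rest(.0113-.078*np.cos(a),.1053-.078*np.sin(a)+.0075),-169.55)
E
```

```text
0 t 6.58 pos [ 0.5234 -0.1729  0.1495] yaw -169.6 tilt 0.002 -> dx,dy,dz [-0.6 -0.  36.7] spin -0.001 j6 -2.14 F [-0.2  0.2 -1. ] w 0.0144 g 40.1
15 t 6.58 pos [ 0.5234 -0.1729  0.1495] yaw -169.6 tilt 0.002 -> dx,dy,dz [-3.3 -0.1 56.9] spin -0.001 j6 -2.14 F [-0.2  0.2 -1. ] w 0.0144 g 40.1
30 t 6.58 pos [ 0.5234 -0.1729  0.1495] yaw -169.6 tilt 0.002 -> dx,dy,dz [-11.2  -0.1  75.6] spin -0.001 j6 -2.14 F [-0.2  0.2 -1. ] w 0.0144 g 40.1
40 t 6.58 pos [ 0.5234 -0.1729  0.1495] yaw -169.6 tilt 0.002 -> dx,dy,dz [-19.   -0.1  86.8] spin -0.001 j6 -2.14 F [-0.2  0.2 -1. ] w 0.0144 g 40.1
45 t 6.58 pos [ 0.5234 -0.1729  0.1495] yaw -169.6 tilt 0.002 -> dx,dy,dz [-23.6  -0.1  91.8] spin -0.001 j6 -2.14 F [-0.2  0.2 -1. ] w 0.0144 g 40.1
```

>>> {"api": "send_rows", "payload": {
  "motion": [
    {"dx":0,"dy":0,"dz":25,"spin":0,"jaw":0},
    {"dx":0,"dy":0,"dz":36,"spin":0,"jaw":0},
    {"dx":-1,"dy":0,"dz":44,"spin":0,"jaw":0},
    {"dx":-2,"dy":0,"dz":50,"spin":0,"jaw":0},
    {"dx":-3,"dy":0,"dz":56,"spin":0,"jaw":0}
  ],
  "squeeze": 25
}}

```text
time: 7.2
position: [0.5274, -0.1729, 0.0948]
tool_rot: [-0.285, 3.128, -0.001]
force: [-5.2, -1.7, 4.5]
grip_width: 0.0144
gripper_force: 40.8
```

```bash
cat > chk.py <<'E'
from h import *
import sys
st=env.state(); T=R.from_rotvec(st['tool_rot']).as_matrix(); p=st['position']
s=snap('scene'); u=proj(s,eval(sys.argv[1]))
a=blob(s,*RED,u,40)
if a:
    o,r=ray(s,*a[1]); n=T[:,1]; Q=o+r*((p-o)@n)/(r@n); h=(T.T@(Q-p)*1000); print(u,a[1:],'head in tool',h.round(1),'angle from grip',np.degrees(np.arctan2(-(h[2]-8),-h[0])))
else: print('no red',u)
cv2.imwrite('pics/s3.png',s['color'][180:330,150:350])
print(st['time'],p,st['force'])
E
python3 chk.py 'p-T[:,0]*.16+np.array([0,0,.03])'
```

```text
(np.float64(269.7677310319217), np.float64(267.19061716879474)) (array([267.46428571, 265.32142857]), np.int32(28)) head in tool [-151.     0.   -25.5] angle from grip 12.510705281271221
7.2 [ 0.52739915 -0.17290901  0.09479336] [-5.21971758 -1.7224215   4.526991  ]
```

>>> {"api": "send_rows", "payload": {
  "motion": [
    {"dx":-2,"dy":0,"dz":6,"spin":0,"jaw":0},
    {"dx":-5,"dy":0,"dz":13,"spin":0,"jaw":0},
    {"dx":-8,"dy":0,"dz":20,"spin":0,"jaw":0},
    {"dx":-12,"dy":0,"dz":26,"spin":0,"jaw":0},
    {"dx":-16,"dy":0,"dz":31,"spin":0,"jaw":0}
  ],
  "squeeze": 25
}}

```text
time: 7.88
position: [0.5425, -0.1699, 0.0631]
tool_rot: [0.284, -3.127, -0.0]
force: [-8.3, -2.6, -0.7]
grip_width: 0.0143
gripper_force: 41.7
```

```bash
python3 chk.py 'p-T[:,0]*.12+np.array([0,0,.10])'
```

```text
(np.float64(263.381065985614), np.float64(252.72683034858716)) (array([261.72727273, 253.81818182]), np.int32(11)) head in tool [-113.3   -0.   -84. ] angle from grip 39.08025968955982
7.875 [ 0.54252317 -0.16994182  0.06312484] [-8.32589902 -2.63868601 -0.66902353]
```

>>> {"api": "send_rows", "payload": {
  "motion": [
    {"dx":-2,"dy":0,"dz":3,"spin":0,"jaw":0},
    {"dx":-4,"dy":0,"dz":5,"spin":0,"jaw":0},
    {"dx":-4,"dy":0,"dz":5,"spin":0,"jaw":0.22},
    {"dx":-4,"dy":0,"dz":5,"spin":0,"jaw":0.35},
    {"dx":-4,"dy":0,"dz":5,"spin":0,"jaw":0.5}
  ],
  "squeeze": 25
}}

```text
time: 8.55
position: [0.5471, -0.1691, 0.0585]
tool_rot: [-0.285, 3.128, -0.0]
force: [0.2, 0.4, 1.0]
grip_width: 0.0428
gripper_force: 0.0
```

>>> {"api": "send_rows", "payload": {
  "motion": [
    {"dx":0,"dy":0,"dz":-20,"spin":0,"jaw":0.8},
    {"dx":0,"dy":0,"dz":-60,"spin":0,"jaw":0.9},
    {"dx":0,"dy":0,"dz":-110,"spin":0,"jaw":0.9},
    {"dx":0,"dy":0,"dz":-170,"spin":0,"jaw":0.9},
    {"dx":-20,"dy":0,"dz":-190,"spin":0,"jaw":0.9}
  ]
}}

```text
time: 9.18
position: [0.5671, -0.1659, 0.253]
tool_rot: [-0.283, 3.123, -0.004]
force: [0.3, -0.9, -1.1]
grip_width: 0.0767
gripper_force: 0.0
```

```bash
python3 - <<'E'
from h import *
import pickle
d=snap('wrist'); pickle.dump(d,open('w4.pkl','wb')); s=snap('scene'); pickle.dump(s,open('s4.pkl','wb'))
m=np.hstack([d['color'],cv2.resize(s['color'][200:320,180:340],(560,420),interpolation=2)]); cv2.imwrite('pics/m4.png',cv2.resize(m,(800,300)))
rel(rest(.04,.142),-169.55)
h=rest(.0714,.1654); print('pred head',proj(d,h),proj(s,h),'foot',proj(d,rest(-.07,.024)))
for n,x in(('w',d),('s',s)):
    a=blob(x,*RED,proj(x,h),30 if n=='w' else 12); print(n,a and a[1:]); x['h']=a and a[1]
if d['h'] is not None and s['h'] is not None: print('head',two(d,d['h'],s,s['h']),h)
E
```

```text
t 9.28 pos [ 0.568  -0.1654  0.2509] yaw -169.6 tilt 0.005 -> dx,dy,dz [-61.6   1.  109.2] spin -0.000 j6 -2.10 F [-0.1 -0.1  0.5] w 0.0768 g 0.0
pred head (np.float64(282.13946645057854), np.float64(332.98263280388636)) (np.float64(263.4142115815867), np.float64(251.87094484949762)) foot (np.float64(281.9543116661404), np.float64(134.85317635602897))
w (array([281.79930796, 327.69204152]), np.int32(289))
s (array([262.25      , 252.18181818]), np.int32(44))
head (array([ 0.65751283, -0.14905941,  0.16177538]), np.float64(0.0013162664868558724)) [ 0.65971573 -0.14774965  0.1654    ]
```

View pics/m4.png

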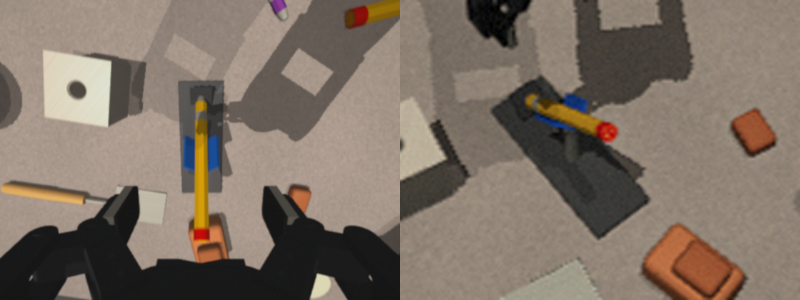

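The chisel lies in the V with its point on the foot, and its head triangulates to z≈0.16. Now I'll regrip high on the bar.

>>> {"api": "send_rows", "payload": {
  "motion": [
    {"dx":-40,"dy":1,"dz":0,"spin":0,"jaw":0.7},
    {"dx":-63,"dy":1,"dz":35,"spin":0,"jaw":0.6},
    {"dx":-63,"dy":1,"dz":80,"spin":0,"jaw":0.5},
    {"dx":-63,"dy":1,"dz":110,"spin":0,"jaw":0.5},
    {"dx":-63,"dy":1,"dz":119,"spin":0,"jaw":0.5}
  ]
}}

```text
time: 9.9
position: [0.6268, -0.1529, 0.1261]
tool_rot: [0.284, -3.124, -0.003]
force: [-0.5, -0.1, 1.0]
grip_width: 0.0427
gripper_force: 0.0
```

```bash
python3 -c "
from h import *
rel(rest(.0417,.132),-169.55)"
```

```text
t 9.90 pos [ 0.6268 -0.1529  0.1261] yaw -169.6 tilt 0.005 -> dx,dy,dz [-3.6 -0.9 -5.9] spin -0.001 j6 -2.05 F [-0.5 -0.1  1. ] w 0.0427 g 0.0
```

>>> {"api": "send_rows", "payload": {
  "motion": [
    {"dx":-3,"dy":-1,"dz":-4,"spin":0,"jaw":0.35},
    {"dx":-3,"dy":-1,"dz":-4,"spin":0,"jaw":0.22},
    {"dx":-3,"dy":-1,"dz":-4,"spin":0,"jaw":0.1},
    {"dx":-3,"dy":-1,"dz":-4,"spin":0,"jaw":0},
    {"dx":-3,"dy":-1,"dz":-4,"spin":0,"jaw":0}
  ],
  "squeeze": 30
}}

```text
time: 10.52
position: [0.6321, -0.1538, 0.1351]
tool_rot: [-0.284, 3.126, -0.002]
force: [0.9, -0.7, 6.7]
grip_width: 0.015
gripper_force: 30.3
```

>>> {"api": "send_rows", "payload": {
  "motion": [
    {"dx":-10,"dy":0,"dz":-10,"spin":0,"jaw":0},
    {"dx":-20,"dy":0,"dz":-25,"spin":0,"jaw":0},
    {"dx":-20,"dy":0,"dz":-60,"spin":0,"jaw":0},
    {"dx":-20,"dy":0,"dz":-100,"spin":0,"jaw":0},
    {"dx":-20,"dy":0,"dz":-130,"spin":0,"jaw":0}
  ]
}}

```text
time: 11.15
position: [0.6511, -0.15, 0.2656]
tool_rot: [-0.285, 3.127, -0.001]
force: [0.2, -0.5, -1.2]
grip_width: 0.0153
gripper_force: 29.5
```

```bash
cat > tipchk.py <<'E'
from h import *
import sys
# bar angle in hand from wrist: yellow pixels column-centred; junction yellow/steel at s=188 from head
st=env.state(); T=R.from_rotvec(st['tool_rot']).as_matrix(); p=st['position']
d=snap('wrist'); s=snap('scene')
cv2.imwrite('pics/wt.png',d['color']); cv2.imwrite('pics/st.png',s['color'])
m=cv2.inRange(cv2.cvtColor(d['color'],cv2.COLOR_BGR2HSV),*map(np.array,Y)); m[:,:225]=0; m[:,340:]=0
q=np.argwhere(m)[:,::-1].astype(float)
r=q[:,1].min(); u=q[q[:,1]<=r+1][:,0].mean(); print('yellow far end px',u,r,'n',len(q))
# ray in tool frame, y=0 plane: distance L from hold point H (tool 0,0,-4) 
o,k=ray(d,u,r); o=T.T@(o-p)*1000; k=T.T@k
H=np.array([0,0,float(sys.argv[1])]); L=float(sys.argv[2])
a=k@k;b=2*k@(o-H);c=(o-H)@(o-H)-L*L; D=b*b-4*a*c
for t in ((-b-np.sqrt(max(D,0)))/2/a,(-b+np.sqrt(max(D,0)))/2/a):
    Q=o+k*t; print('end in tool',Q.round(1),'angle below horizontal',np.degrees(np.arctan2(Q[2]-H[2],Q[0])).round(1),'D',D>0)
print('t',st['time'],p.round(4),st['force'].round(1),st['grip_width'],st['gripper_force'])
E
python3 tipchk.py -4 146; python3 -c "
import cv2,numpy as np
a=cv2.imread('pics/wt.png');b=cv2.imread('pics/st.png')
cv2.imwrite('pics/m5.png',cv2.resize(np.hstack([a,cv2.resize(b[140:320,140:380],(560,420))]),(800,300)))"
```

```text
yellow far end px 281.4736842105263 49.0 n 9117
end in tool [  70.6    0.3 -131.8] angle below horizontal -61.1 D True
end in tool [108.9   0.8  93.2] angle below horizontal 41.8 D True
t 11.15 [ 0.6511 -0.15    0.2656] [ 0.2 -0.5 -1.2] 0.01532313553809106 29.53647970687598
```

View pics/m5.png

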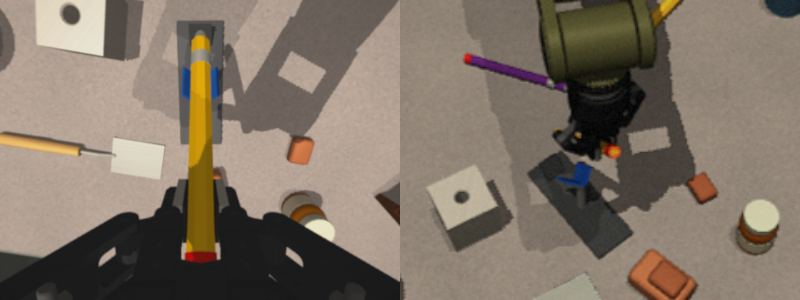

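The wrist view shows the chisel held near its head, with the point forward and down at roughly 43° and the bar centred. Since the tool can't tilt, I'll carry it to the robot side of the socket block. There I'll press the point lightly on the block's face to swing the bar upright in the pads.

```bash
python3 - <<'E'
from h import *
import pickle
d=pickle.load(open('w3.pkl','rb'))
a,b=onz(d,40,82,.085),onz(d,133,93,.085); print(a,b,np.linalg.norm(a-b),np.degrees(np.arctan2(*(b-a)[:2])))
d=pickle.load(open('w4.pkl','rb'))
h=blob(d,(0,0,0),(180,255,80),proj(d,[.536,-.328,.085]),20); print(h[1:],onz(d,*h[1],.085))
m=cv2.inRange(d['color'],np.array([150]*3),np.array([255]*3)); 
for z in (.26,): rel([.38,-.328,z],0)
E
```

```text
[ 0.57606643 -0.36595335  0.085     ] [ 0.57448411 -0.2859282   0.085     ] 0.08004079283269469 -1.1327480570724
(array([108.21594684, 125.40863787]), np.int32(301)) [ 0.5361967 -0.3263362  0.085    ]
t 11.25 pos [ 0.6518 -0.1502  0.2676] yaw -169.6 tilt 0.006 -> dx,dy,dz [ 299.5 -125.8    6.2] spin -2.960 j6 -2.03 F [ 0.1 -0.1 -1.3] w 0.0152 g 29.6
```

>>> {"api": "send_rows", "payload": {
  "motion": [
    {"dx":30,"dy":-15,"dz":0,"spin":0.16,"jaw":0},
    {"dx":65,"dy":-30,"dz":0,"spin":0.34,"jaw":0},
    {"dx":105,"dy":-45,"dz":0,"spin":0.52,"jaw":0},
    {"dx":145,"dy":-60,"dz":0,"spin":0.7,"jaw":0},
    {"dx":180,"dy":-75,"dz":0,"spin":0.88,"jaw":0}
  ],
  "squeeze": 35
}}

```text
time: 11.88
position: [0.4859, -0.2566, 0.2622]
tool_rot: [-1.084, -2.948, -0.0]
force: [1.0, -0.8, -0.9]
grip_width: 0.0153
gripper_force: 35.7
```

>>> {"api": "send_rows", "payload": {
  "motion": [
    {"dx":0,"dy":0,"dz":0,"spin":0.18,"jaw":0},
    {"dx":0,"dy":0,"dz":0,"spin":0.36,"jaw":0},
    {"dx":0,"dy":0,"dz":0,"spin":0.54,"jaw":0},
    {"dx":0,"dy":0,"dz":0,"spin":0.72,"jaw":0},
    {"dx":0,"dy":0,"dz":0,"spin":0.9,"jaw":0}
  ]
}}

```text
time: 12.5
position: [0.4872, -0.256, 0.2621]
tool_rot: [-2.258, -2.183, 0.001]
force: [0.2, -0.7, -1.2]
grip_width: 0.0155
gripper_force: 35.7
```

>>> {"api": "send_rows", "payload": {
  "motion": [
    {"dx":0,"dy":0,"dz":0,"spin":0.18,"jaw":0},
    {"dx":0,"dy":0,"dz":0,"spin":0.36,"jaw":0},
    {"dx":0,"dy":0,"dz":0,"spin":0.54,"jaw":0},
    {"dx":0,"dy":0,"dz":0,"spin":0.72,"jaw":0},
    {"dx":0,"dy":0,"dz":0,"spin":0.9,"jaw":0}
  ]
}}

```text
time: 13.12
position: [0.4872, -0.256, 0.2621]
tool_rot: [-2.982, -0.984, 0.002]
force: [0.8, -0.3, -1.2]
grip_width: 0.015
gripper_force: 35.7
```

```bash
python3 -c "
from h import *
rel([.36,-.327,.26],0)"
```

```text
t 13.12 pos [ 0.4872 -0.256   0.2621] yaw 36.5 tilt 0.002 -> dx,dy,dz [-144.5  -18.6    2.2] spin 0.637 j6 0.38 F [ 0.8 -0.3 -1.2] w 0.0150 g 35.7
```

>>> {"api": "send_rows", "payload": {
  "motion": [
    {"dx":-40,"dy":-5,"dz":0,"spin":0.16,"jaw":0},
    {"dx":-85,"dy":-11,"dz":0,"spin":0.34,"jaw":0},
    {"dx":-130,"dy":-17,"dz":2,"spin":0.52,"jaw":0},
    {"dx":-146,"dy":-19,"dz":2,"spin":0.637,"jaw":0},
    {"dx":-146,"dy":-19,"dz":2,"spin":0.637,"jaw":0}
  ]
}}

```text
time: 13.75
position: [0.3585, -0.3288, 0.2606]
tool_rot: [-3.141, -0.007, 0.001]
force: [0.1, -0.9, -1.9]
grip_width: 0.0151
gripper_force: 35.7
```

>>> {"api": "send_rows", "payload": {
  "motion": [
    {"dx":0,"dy":0,"dz":20,"spin":0,"jaw":0},
    {"dx":0,"dy":0,"dz":50,"spin":0,"jaw":0},
    {"dx":0,"dy":0,"dz":75,"spin":0,"jaw":0},
    {"dx":0,"dy":0,"dz":86,"spin":0,"jaw":0},
    {"dx":0,"dy":0,"dz":86,"spin":0,"jaw":0}
  ]
}}

```text
time: 14.38
position: [0.3596, -0.3282, 0.1749]
tool_rot: [-3.141, -0.012, 0.001]
force: [-0.4, 0.4, -0.6]
grip_width: 0.0151
gripper_force: 35.6
```

```bash
sed -i 's/m\[:,:225\]=0; m\[:,340:\]=0/m[:,:240]=0; m[:,325:]=0/' tipchk.py; python3 tipchk.py -2 148; python3 -c "
from h import *
rel([.375,-.327,.172],0)"
```

```text
yellow far end px 280.8333333333333 49.0 n 9107
end in tool [  71.1   -0.4 -131.8] angle below horizontal -61.3 D True
end in tool [109.9  -0.2  97.2] angle below horizontal 42.1 D True
t 14.375 [ 0.3596 -0.3282  0.1749] [-0.4  0.4 -0.6] 0.015119586162125184 35.62482898123562
t 14.47 pos [ 0.3598 -0.3287  0.1761] yaw 0.4 tilt 0.001 -> dx,dy,dz [15.2 -1.6  4.1] spin 0.007 j6 0.75 F [-0.3 -0.1 -1. ] w 0.0147 g 35.6
```

>>> {"api": "send_rows", "payload": {
  "motion": [
    {"dx":12,"dy":0,"dz":0,"spin":0,"jaw":0},
    {"dx":22,"dy":0,"dz":0,"spin":0,"jaw":0},
    {"dx":32,"dy":0,"dz":-1,"spin":0,"jaw":0},
    {"dx":42,"dy":0,"dz":-2,"spin":0,"jaw":0},
    {"dx":50,"dy":0,"dz":-3,"spin":0,"jaw":0}
  ],
  "squeeze": 30
}}

```text
time: 15.1
position: [0.4099, -0.3283, 0.1785]
tool_rot: [3.141, 0.01, -0.001]
force: [-4.0, 1.7, 0.1]
grip_width: 0.0151
gripper_force: 37.0
```

```bash
python3 tipchk.py -2 148
```

```text
yellow far end px 281.0 95.0 n 7516
end in tool [  71.1   -0.4 -131.8] angle below horizontal -61.3 D True
end in tool [ 8.340e+01 -1.000e-01  1.203e+02] angle below horizontal 55.7 D True
t 15.1 [ 0.4099 -0.3283  0.1785] [-4.   1.7  0.1] 0.015089375163031018 37.00033723376691
```

>>> {"api": "send_rows", "payload": {
  "motion": [
    {"dx":12,"dy":0,"dz":-2,"spin":0,"jaw":0},
    {"dx":24,"dy":0,"dz":-4,"spin":0,"jaw":0},
    {"dx":36,"dy":0,"dz":-7,"spin":0,"jaw":0},
    {"dx":48,"dy":0,"dz":-10,"spin":0,"jaw":0},
    {"dx":58,"dy":0,"dz":-12,"spin":0,"jaw":0}
  ],
  "squeeze": 30
}}

```text
time: 15.82
position: [0.4681, -0.3279, 0.1905]
tool_rot: [3.142, 0.01, 0.0]
force: [-3.5, 0.6, 0.9]
grip_width: 0.0149
gripper_force: 42.7
```

```bash
python3 tipchk.py -2 148
```

```text
yellow far end px 284.5 176.0 n 4734
end in tool [  71.1   -0.4 -131.8] angle below horizontal -61.3 D True
end in tool [ 19.6   2.9 144.7] angle below horizontal 82.4 D True
t 15.825 [ 0.4681 -0.3279  0.1905] [-3.5  0.6  0.9] 0.014878644369113257 42.67651265928147
```

>>> {"api": "send_rows", "payload": {
  "motion": [
    {"dx":6,"dy":0,"dz":-1,"spin":0,"jaw":0},
    {"dx":11,"dy":0,"dz":-2,"spin":0,"jaw":0},
    {"dx":15,"dy":0,"dz":-2,"spin":0,"jaw":0},
    {"dx":18,"dy":0,"dz":-2,"spin":0,"jaw":0},
    {"dx":18,"dy":0,"dz":-2,"spin":0,"jaw":0}
  ],
  "squeeze": 30
}}

```text
time: 16.55
position: [0.4855, -0.3279, 0.1924]
tool_rot: [3.141, 0.01, 0.0]
force: [-3.5, -0.8, 1.4]
grip_width: 0.0154
gripper_force: 43.9
```

```bash
python3 tipchk.py -2 148
```

```text
yellow far end px 280.5 201.0 n 3959
end in tool [  71.    -0.4 -131.8] angle below horizontal -61.3 D True
end in tool [ -2.7  -0.5 146. ] angle below horizontal 91.0 D True
t 16.55 [ 0.4855 -0.3279  0.1924] [-3.5 -0.8  1.4] 0.015372293040817461 43.869553341708134
```

>>> {"api": "send_rows", "payload": {
  "motion": [
    {"dx":-8,"dy":0,"dz":0,"spin":0,"jaw":0},
    {"dx":-15,"dy":0,"dz":-5,"spin":0,"jaw":0},
    {"dx":-15,"dy":0,"dz":-40,"spin":0,"jaw":0},
    {"dx":-15,"dy":0,"dz":-75,"spin":0,"jaw":0},
    {"dx":-15,"dy":0,"dz":-80,"spin":0,"jaw":0}
  ],
  "squeeze": 40
}}

```text
time: 17.27
position: [0.4706, -0.3283, 0.2751]
tool_rot: [3.139, 0.009, 0.006]
force: [0.2, -0.1, -2.1]
grip_width: 0.0152
gripper_force: 43.5
```

>>> {"api": "send_rows", "payload": {
  "motion": [
    {"dx":25,"dy":0,"dz":0,"spin":0,"jaw":0},
    {"dx":45,"dy":0,"dz":0,"spin":0,"jaw":0},
    {"dx":50,"dy":0,"dz":0,"spin":0,"jaw":0},
    {"dx":50,"dy":0,"dz":0,"spin":0,"jaw":0}
  ]
}}

```text
time: 17.77
position: [0.52, -0.3275, 0.2716]
tool_rot: [-3.141, -0.01, 0.001]
force: [-0.3, 0.5, -0.4]
grip_width: 0.0151
gripper_force: 43.4
```

```bash
python3 tipchk.py -2 148; python3 - <<'E'
from h import *
rel([.5355,-.327,.25],0)
st=env.state(); T=R.from_rotvec(st['tool_rot']).as_matrix(); p=st['position']
a=cv2.imread('pics/wt.png'); s=snap('scene'); b=s['color']
u,v=map(int,proj(s,p+[0,0,-.08])); print(u,v)
cv2.imwrite('pics/m6.png',np.hstack([a[60:340,100:440],cv2.resize(b[v-50:v+50,u-50:u+50],(280,280),interpolation=2)]))
for nm,z in(('tip',-.158),('top',.03)): print(nm,proj(s,p+[0,0,z]),nm)
print('hole px wrist', proj(snap('wrist'),[.5355,-.327,.085]))
E
```

```text
yellow far end px 280.6666666666667 187.0 n 4110
end in tool [  71.    -0.4 -131.8] angle below horizontal -61.3 D True
end in tool [  9.8  -0.3 145.7] angle below horizontal 86.2 D True
t 17.775 [ 0.52   -0.3275  0.2716] [-0.3  0.5 -0.4] 0.015059913479255447 43.3734965549138
t 17.88 pos [ 0.5197 -0.3277  0.2721] yaw 0.3 tilt 0.000 -> dx,dy,dz [15.8 -0.6 22.1] spin 0.006 j6 0.94 F [-0.2  0.3 -1.5] w 0.0152 g 43.4
167 231
tip (np.float64(172.62437062568733), np.float64(246.92985094971294)) tip
top (np.float64(159.03323649394872), np.float64(206.79463192807145)) top
hole px wrist (np.float64(280.3337202840205), np.float64(171.85412399207388))
```

View pics/m6.png

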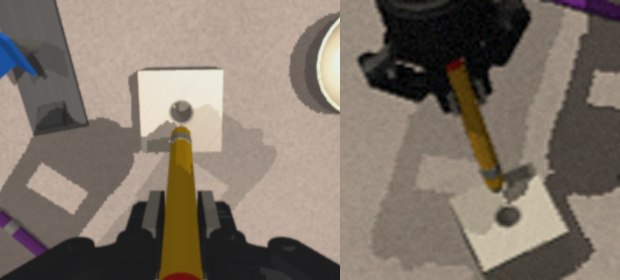

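The wrist crop shows the bar near vertical. Its point is at about (281,187) in the full picture, just short of the hole at (280,172). The scene crop shows it upright above the block, head up.

```bash
python3 - <<'E'
from h import *
st=env.state(); T=R.from_rotvec(st['tool_rot']).as_matrix(); p=st['position']
d=snap('wrist'); g=cv2.cvtColor(d['color'],cv2.COLOR_BGR2HSV)
for r in range(180,212,2): print(r,g[r,281].tolist(),end=' ')
print()
for u,v in((281,185),(281,187),(281,189)): print((T.T@(onz(d,u,v,p[2]-.158)-p)*1000).round(1))
h=blob(d,(0,0,0),(180,255,80),(281,168),14); print('hole',h[1],onz(d,*h[1],.085), h[0].min(0),h[0].max(0))
# scene: bar axis from yellow px
s=snap('scene'); c=proj(s,p+[0,0,-.08]); q=blob(s,*Y,c,30)[0]; c=q.mean(0); v=np.linalg.svd(q-c)[2][0]; 
w=np.array(proj(s,p+[0,0,-.14]))-np.array(proj(s,p+[0,0,-.02])); v*=np.sign(v@w)
print('scene dir',np.degrees(np.arctan2(*v[::-1])),'vertical',np.degrees(np.arctan2(*w[::-1])))
for dx in (-.01,.01): 
    w=np.array(proj(s,p+[dx,0,-.14]))-np.array(proj(s,p+[0,0,-.02])); print('lean',dx,np.degrees(np.arctan2(*w[::-1])))
E
```

```text
180 [16, 40, 96] 182 [17, 44, 144] 184 [16, 44, 179] 186 [18, 97, 145] 188 [22, 236, 134] 190 [22, 236, 132] 192 [19, 97, 110] 194 [22, 30, 95] 196 [20, 30, 103] 198 [20, 86, 142] 200 [22, 231, 136] 202 [22, 236, 134] 204 [22, 236, 134] 206 [22, 236, 134] 208 [22, 236, 134] 210 [22, 236, 134] 
[  9.  -0. 158.]
[  7.1  -0.  158. ]
[  5.3  -0.  158. ]Traceback (most recent call last):
  File "<stdin>", line 7, in <module>
TypeError: 'NoneType' object is not subscriptable
```

>>> {"api": "send_rows", "payload": {
  "motion": [
    {"dx":10,"dy":-0.5,"dz":0,"spin":0,"jaw":0},
    {"dx":14,"dy":-0.5,"dz":5,"spin":0,"jaw":0},
    {"dx":14,"dy":-0.5,"dz":15,"spin":0,"jaw":0},
    {"dx":14,"dy":-0.5,"dz":22,"spin":0,"jaw":0},
    {"dx":14,"dy":-0.5,"dz":22,"spin":0,"jaw":0}
  ]
}}

```text
time: 18.65
position: [0.5341, -0.3269, 0.2494]
tool_rot: [-3.141, -0.009, 0.002]
force: [-0.6, -0.0, -1.4]
grip_width: 0.0154
gripper_force: 43.4
```

>>> {"api": "send_rows", "payload": {
  "motion": [
    {"dx":0,"dy":0,"dz":5,"spin":0,"jaw":0},
    {"dx":0,"dy":0,"dz":9,"spin":0,"jaw":0},
    {"dx":0,"dy":0,"dz":13,"spin":0,"jaw":0},
    {"dx":0,"dy":0,"dz":17,"spin":0,"jaw":0},
    {"dx":0,"dy":0,"dz":20,"spin":0,"jaw":0}
  ]
}}

```text
time: 19.27
position: [0.5343, -0.327, 0.23]
tool_rot: [-3.142, -0.009, 0.0]
force: [-0.4, -0.0, -0.5]
grip_width: 0.0155
gripper_force: 43.4
```

```bash
python3 - <<'E'
from h import *
rel([.5355,-.327,.175],0)
st=env.state(); T=R.from_rotvec(st['tool_rot']).as_matrix(); p=st['position']
s=snap('scene'); d=snap('wrist'); u,v=map(int,proj(s,[.5355,-.327,.11]))
cv2.imwrite('pics/m7.png',np.hstack([cv2.resize(d['color'][130:250,220:340],(400,400),interpolation=2),cv2.resize(s['color'][v-40:v+40,u-40:u+40],(400,400),interpolation=2)]))
E
```

```text
t 19.27 pos [ 0.5343 -0.327   0.23  ] yaw 0.3 tilt 0.000 -> dx,dy,dz [ 1.2  0.  55. ] spin 0.006 j6 0.96 F [-0.4 -0.  -0.5] w 0.0155 g 43.4
```

View pics/m7.png

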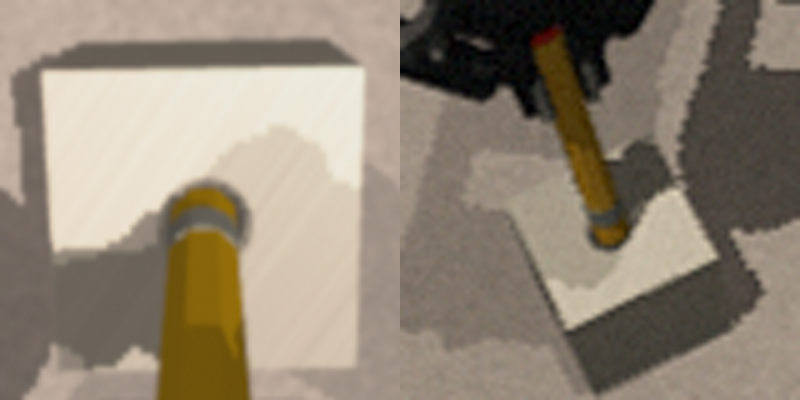

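The point has entered the hole, well centred, with no contact force. I'll keep lowering.

>>> {"api": "send_rows", "payload": {
  "motion": [
    {"dx":0,"dy":0,"dz":6,"spin":0,"jaw":0},
    {"dx":0,"dy":0,"dz":12,"spin":0,"jaw":0},
    {"dx":0,"dy":0,"dz":18,"spin":0,"jaw":0},
    {"dx":0,"dy":0,"dz":24,"spin":0,"jaw":0},
    {"dx":0,"dy":0,"dz":30,"spin":0,"jaw":0}
  ]
}}

```text
time: 20.0
position: [0.5343, -0.327, 0.1998]
tool_rot: [-3.142, -0.009, 0.0]
force: [-1.0, -1.3, -0.5]
grip_width: 0.0153
gripper_force: 43.4
```

>>> {"api": "send_rows", "payload": {
  "motion": [
    {"dx":0,"dy":0,"dz":4,"spin":0,"jaw":0},
    {"dx":0,"dy":0,"dz":8,"spin":0,"jaw":0},
    {"dx":0,"dy":0,"dz":12,"spin":0,"jaw":0},
    {"dx":0,"dy":0,"dz":16,"spin":0,"jaw":0},
    {"dx":0,"dy":0,"dz":18,"spin":0,"jaw":0}
  ]
}}

```text
time: 20.62
position: [0.5343, -0.327, 0.182]
tool_rot: [-3.141, -0.009, 0.0]
force: [-0.7, 0.6, -1.5]
grip_width: 0.015
gripper_force: 43.4
```

>>> {"api": "send_rows", "payload": {
  "motion": [
    {"dx":0,"dy":0,"dz":1.5,"spin":0,"jaw":0},
    {"dx":0,"dy":0,"dz":3,"spin":0,"jaw":0},
    {"dx":0,"dy":0,"dz":4,"spin":0,"jaw":0},
    {"dx":0,"dy":0,"dz":5,"spin":0,"jaw":0},
    {"dx":0,"dy":0,"dz":6,"spin":0,"jaw":0}
  ]
}}

```text
time: 21.25
position: [0.5344, -0.327, 0.1763]
tool_rot: [3.141, 0.009, 0.0]
force: [-0.4, -0.0, -0.4]
grip_width: 0.0155
gripper_force: 43.4
```

>>> {"api": "send_rows", "payload": {
  "motion": [
    {"dx":0,"dy":0,"dz":0.5,"spin":0,"jaw":0},
    {"dx":0,"dy":0,"dz":1,"spin":0,"jaw":0},
    {"dx":0,"dy":0,"dz":1.5,"spin":0,"jaw":0},
    {"dx":0,"dy":0,"dz":2,"spin":0,"jaw":0}
  ]
}}

```text
time: 21.75
position: [0.5344, -0.327, 0.1743]
tool_rot: [3.142, 0.01, 0.0]
force: [-0.6, -0.3, -0.9]
grip_width: 0.0149
gripper_force: 43.4
```

>>> {"api": "send_rows", "payload": {
  "motion": [
    {"dx":0,"dy":0,"dz":0.5,"spin":0,"jaw":0},
    {"dx":0,"dy":0,"dz":1,"spin":0,"jaw":0},
    {"dx":0,"dy":0,"dz":1.5,"spin":0,"jaw":0},
    {"dx":0,"dy":0,"dz":2,"spin":0,"jaw":0}
  ]
}}

```text
time: 22.25
position: [0.5343, -0.327, 0.1723]
tool_rot: [3.142, 0.01, -0.0]
force: [-0.6, -0.3, -1.1]
grip_width: 0.015
gripper_force: 43.4
```

>>> {"api": "send_rows", "payload": {
  "motion": [
    {"dx":0,"dy":0,"dz":0.5,"spin":0,"jaw":0},
    {"dx":0,"dy":0,"dz":1,"spin":0,"jaw":0}
  ]
}}

```text
time: 22.5
position: [0.5343, -0.327, 0.1712]
tool_rot: [-3.142, -0.009, 0.0]
force: [-0.0, -0.2, -0.2]
grip_width: 0.0149
gripper_force: 43.4
```

>>> {"api": "send_rows", "payload": {
  "motion": [
    {"dx":0,"dy":0,"dz":0.5,"spin":0,"jaw":0},
    {"dx":0,"dy":0,"dz":1,"spin":0,"jaw":0}
  ]
}}

```text
time: 22.75
position: [0.5343, -0.327, 0.1703]
tool_rot: [3.142, 0.009, 0.0]
force: [0.2, 0.3, -2.0]
grip_width: 0.015
gripper_force: 43.4
```

>>> {"api": "send_rows", "payload": {
  "motion": [
    {"dx":0,"dy":0,"dz":0.5,"spin":0,"jaw":0},
    {"dx":0,"dy":0,"dz":1,"spin":0,"jaw":0}
  ]
}}

```text
time: 23.0
position: [0.5345, -0.3271, 0.1697]
tool_rot: [3.141, 0.009, 0.001]
force: [-0.5, -0.5, 3.9]
grip_width: 0.0156
gripper_force: 44.0
```

>>> {"api": "send_rows", "payload": {
  "motion": [
    {"dx":0,"dy":0,"dz":0.5,"spin":0,"jaw":0},
    {"dx":0,"dy":0,"dz":1,"spin":0,"jaw":0}
  ]
}}

```text
time: 23.25
position: [0.5347, -0.3272, 0.1695]
tool_rot: [3.141, 0.009, 0.002]
force: [-2.5, 1.1, 11.7]
grip_width: 0.0149
gripper_force: 44.9
```

>>> {"api": "send_rows", "payload": {
  "motion": [
    {"dx":0,"dy":0,"dz":-0.5,"spin":0,"jaw":0},
    {"dx":0,"dy":0,"dz":-0.5,"spin":0,"jaw":0},
    {"dx":0,"dy":0,"dz":-0.5,"spin":0,"jaw":0}
  ]
}}

```text
time: 23.62
position: [0.5345, -0.3272, 0.1696]
tool_rot: [3.141, 0.009, 0.002]
force: [-1.9, 0.7, 6.3]
grip_width: 0.015
gripper_force: 44.3
```

>>> {"api": "send_rows", "payload": {
  "motion": [
    {"dx":0,"dy":0,"dz":0,"spin":0,"jaw":0.22},
    {"dx":0,"dy":0,"dz":0,"spin":0,"jaw":0.3},
    {"dx":0,"dy":0,"dz":0,"spin":0,"jaw":0.5},
    {"dx":0,"dy":0,"dz":0,"spin":0,"jaw":0.7},
    {"dx":0,"dy":0,"dz":0,"spin":0,"jaw":0.8}
  ]
}}

```text
time: 24.25
position: [0.5343, -0.327, 0.1688]
tool_rot: [3.142, 0.01, -0.0]
force: [-0.4, -0.0, -0.4]
grip_width: 0.0684
gripper_force: 0.0
```

>>> {"api": "send_rows", "payload": {
  "motion": [
    {"dx":0,"dy":0,"dz":-20,"spin":0,"jaw":0.8},
    {"dx":0,"dy":0,"dz":-50,"spin":0,"jaw":0.8},
    {"dx":0,"dy":0,"dz":-90,"spin":0,"jaw":0.8},
    {"dx":0,"dy":0,"dz":-130,"spin":0,"jaw":0.8},
    {"dx":0,"dy":0,"dz":-130,"spin":0,"jaw":0.8}
  ]
}}

```text
time: 24.88
position: [0.5349, -0.3274, 0.3023]
tool_rot: [3.138, 0.01, 0.008]
force: [0.4, 0.2, -0.3]
grip_width: 0.068
gripper_force: 0.0
```

```bash
python3 - <<'E'
from h import *
rel([.5355,-.327,.3],0)
s=snap('scene'); d=snap('wrist')
H=np.array([.5355,-.327,.210]) 
qs=blob(s,*RED,proj(s,H),25); qd=blob(d,*RED,proj(d,H),60)
print(proj(s,H),qs and qs[1:],proj(d,H),qd and qd[1:])
if qs and qd: print(two(s,qs[1],d,qd[1]))
E
```

```text
t 24.88 pos [ 0.5349 -0.3274  0.3023] yaw 0.3 tilt 0.006 -> dx,dy,dz [ 0.6 -0.4  2.3] spin 0.006 j6 0.96 F [ 0.4  0.2 -0.3] w 0.0680 g 0.0
(np.float64(168.98513617071325), np.float64(232.9572057201208)) (array([167.5, 231. ]), np.int32(2)) (np.float64(280.79625076397576), np.float64(216.63987847428612)) (array([280.88888889, 224.09401709]), np.int32(117))
(array([ 0.53045607, -0.32764981,  0.2119407 ]), np.float64(0.001159671325565577))
```

The head triangulates to z≈0.212, which means the point is on the floor of the hole, and the lean is small.

```bash
python3 -c "
from h import *
print(env.hand_in())"
```

```text
the job is handed in; nothing more can be done
None
```

The job is handed in with the chisel standing point down in the socket hole, released and fully home by my measurements; I held it until the point touched bottom at about 12 N. No verdict came back.

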